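# Set out the goldsmith's doming row

## Task

Set the goldsmith's bench out for doming: lay the square steel bench block on the middle of the round rubber pad, and set the brass doming cube, hollows up, on the middle of the bench block. Stand the amber jar upright midway between the pad and the little anvil, and put the white tin, lid up, on the other side of the anvil, in the same straight line and as far from the anvil as the jar is, so that pad, jar, anvil and tin make one evenly spaced row. Set everything down gently, let go of it, and leave the hammer, the dropper bottle and the brass collar where they are.

Things in the scene. Friction and masses are not known exactly. Their poses are not given: they have to be found in the camera images.
- block: loose square bench block of bare steel, 60 x 60 x 20 mm, 0.55 kg; origin at the centre of its underside, z up, x and y along its sides
- cube: loose brass doming block, a 40 mm cube with four round hollows of different size marked in its top face, 0.5 kg; origin at the centre of its underside, z up through the face with the hollows, x and y along its sides
- jar: loose round amber glass jar with a black cap, 44 mm in diameter, 70 mm tall, closed, 0.12 kg; origin at the centre of its underside, z up
- tin: loose closed round white tin, flat, 60 mm in diameter, 26 mm tall, with a plain lid, 0.09 kg; origin at the centre of its underside, z up
- pad: fixed round black rubber pad on the bench, 90 mm in diameter, 12 mm thick; origin at the centre of its underside, z up. The pad's and the anvil's y axes both lie along the straight line through pad and anvil (either may point either way along it); the pad-to-anvil distance is always 240 mm between centres
- anvil: fixed little steel anvil on a round light-wood stump 76 mm in diameter and 40 mm tall, 85 mm tall in all; two equal horns stick out, one to each side, 106 mm from tip to tip, square to the line between pad and anvil. Origin at the centre of the stump's underside, z up, x along the horns. The anvil may be left or right of the pad
- hammer: bystander: small hammer about 220 mm long lying on the bench beyond the work, origin under the middle of it, x along the handle; leave alone
- dropper: bystander: small amber dropper bottle with a black rubber teat, 28 mm in diameter, 87 mm tall, origin at the centre of its underside; leave alone
- collar: bystander: short brass tube standing on end, 52 mm in diameter, 35 mm tall, origin at the centre of its underside; leave alone

How it is judged:
By the outcome, as a careful person would: the job done as asked, in the order asked, and still so for the second after the job is handed in, with the robot touching nothing.
It also fails if it takes over 91 s, if anything falls off the work surface, if the arm or the gripper's body presses on something with over 40 N, if the wrist force passes 120 N, or if a joint passes its speed limit or range.

## Robot

A 6-joint arm with a two-finger parallel gripper is mounted at the origin on the work surface. World frame = base frame: x ahead of the robot, y to its left, z up, the work surface at z = 0. Lengths are in m, angles in rad, forces in N, time in s.
With the tool pointing down it reaches from about 0.3 to 0.775 m from the base axis. Payload 14.6 kg.
Tool frame: the origin (TCP) lies between the finger pads; the fingertips stand ctrl.tip_extent ahead of it and the grasp point (between the pads) lies 3 mm ahead of it (ctrl.tip_extent is the distance from the TCP to the fingertips, in m); z points along the fingers, y is the line along which they close (so a half turn about z gives the same grasp; the last joint's range is limited). The gripper opens to 94 mm and grips with 3 to 60 N. Pads are 16 mm wide; open, the fingers measure 119 mm over their backs; the gripper's body (75 mm by 177 mm) begins 78 mm behind the grasp point.
Start: joints at [-1.202, 0.3, 1.521, -0, 1.321, -0.067], TCP at [0.232, -0.499, 0.227] pointing down, gripper open.
Joint ranges: [-3.03, 3.03], [-0.79, 2.21], [0.23, 2.52], [-1.04, 4.18], [0, 3.07], [-2.55, 2.55]. Speed limits (rad/s): [2.22, 2.22, 2.57, 3.14, 3.14, 3.14].

## Interface

Orientations are given as [roll, pitch, yaw] about the fixed x, y, z axes, in that order (R = Rz(yaw) Ry(pitch) Rx(roll)).
In Python, from station import ctrl, eyes gives the robot as it stands. The module is installed in compiled form; this text tells all that it offers.
- The arm moves only by the shell command python3 -m crank 'ROWS' [OPENING] [FORCE]. ROWS is a JSON list that holds a single list of rows (three levels of brackets), with 1 to 10 rows, each of 6 numbers: dx, dy, dz in m, then a rotation vector rx, ry, rz in rad; each row shifts and turns the commanded pose from where the row before left it, along the tool's axes as they then stand; what a row does not reach is not made up. A row lasts 1/10 s, in which the tool goes at most 0.05 m and 0.15 rad, less where a joint would pass 70% of its speed; a pose out of reach is approached as far as the arm can. OPENING is the finger opening in m, set as the command begins (- or left out keeps the last). The fingers move at their own pace and stop on an object; FORCE is the grip in N (left out, the last holds). Time passes only in rows, so rows that do not move let the fingers close. It prints the time, the measured TCP pose, the force, the opening and the grip force at its end. Input that does not fit is refused with a message, and nothing moves.
- ctrl.get_obs(): the state, without advancing time (a new reading comes with each control period).
- eyes.camera(name): name is "side" or "top" or "wrist"; returns a dict with "pixels" (480x640x3 uint8, blue, green, red), "fx", "fy", "cx", "cy" (pixels), "extrinsics" (4x4, takes a point from camera to world coordinates). Camera axes: x right, y up, looking along -z (the intrinsics and any distortion apply to the point x, -y, -z); pixel columns grow to the right and rows downward; lengths in m; the calibration is good to about 2 mm. A picture is of the moment at which its call begins. There is no depth.
- ctrl.hand_in(): hands the job in; it is judged then, once.
The state is a dict: "time_s": time; "qpos": joint angles; "joint_vel": joint speeds; "tau": joint torques, N m; "ee_pos": TCP position; "eef_rot": TCP orientation; "force": force on the tool from outside, world axes, zero at the start; "moment": the same for the moment, N m; "grip_width": finger opening in m; "grip_force": force on a finger pad.
Only numpy, scipy, OpenCV 4.12 (cv2) and the standard library are available. Lean on these libraries where they do the work, as an engineer would, in place of code of your own. Each camera call takes 0.05 s, during which the arm holds its last target. There are 200 camera calls.

## Working session

There is one attempt and no reset: what is moved stays moved. The work goes in short steps, Python scripts to look and compute and a shell command to move; the robot and the scene stay as the last step left them, time stands still between calls to the robot, and variables do not carry over. Pictures are saved under pics/ and viewed, at most 15 in all, crops included, and the job is handed in when it is done.

```bash
mkdir -p pics; python3 - <<'E'
from station import ctrl, eyes
import cv2,numpy as np
print(ctrl.get_obs(), ctrl.tip_extent)
for n in ("top","side","wrist"):
    c=eyes.camera(n); cv2.imwrite(f"pics/{n}0.png",c["pixels"]); print(n,{k:(np.round(v,3).tolist() if k!="pixels" else 0) for k,v in c.items()})
    np.savez(f"pics/{n}0.npz",**c)
E
```

```text
{'time_s': 0.0, 'qpos': array([-1.20163528e+00,  3.00488009e-01,  1.52158806e+00, -5.08348777e-05,
        1.32069954e+00, -6.66318288e-02]), 'joint_vel': array([-0.00140054, -0.00174342, -0.00122274, -0.000694  , -0.00074278,
       -0.00168675]), 'tau': array([ 5.67453590e-04, -5.31803262e+01, -3.52734876e+01,  7.08857970e-02,
        2.44101678e-02, -9.31749014e-05]), 'ee_pos': array([ 0.23205427, -0.49838304,  0.22687409]), 'eef_rot': array([-3.14040905e+00, -2.96349026e-05,  4.35805473e-01]), 'force': array([ 0.48797251, -0.26144565,  0.12186693]), 'moment': array([-0.02297953, -0.01260735,  0.02398401]), 'grip_force': 0.0, 'grip_width': 0.09372217928660759} 0.022
top {'pixels': 0, 'fx': 494.275, 'fy': 494.275, 'cx': 313.419, 'cy': 238.751, 'extrinsics': [[0.012, 0.984, -0.179, 0.449], [-1.0, 0.016, 0.021, 0.012], [0.023, 0.178, 0.984, 0.926], [0.0, 0.0, 0.0, 1.0]]}
side {'pixels': 0, 'fx': 450.05, 'fy': 450.05, 'cx': 321.595, 'cy': 234.989, 'extrinsics': [[0.956, 0.184, -0.229, 0.423], [-0.294, 0.619, -0.728, -0.564], [0.008, 0.763, 0.646, 0.539], [0.0, 0.0, 0.0, 1.0]]}
wrist {'pixels': 0, 'fx': 358.87, 'fy': 358.87, 'cx': 323.275, 'cy': 243.527, 'extrinsics': [[0.422, 0.873, 0.247, 0.304], [-0.907, 0.406, 0.112, -0.466], [-0.002, -0.271, 0.962, 0.385], [0.0, 0.0, 0.0, 1.0]]}
```

View pics/top0.png

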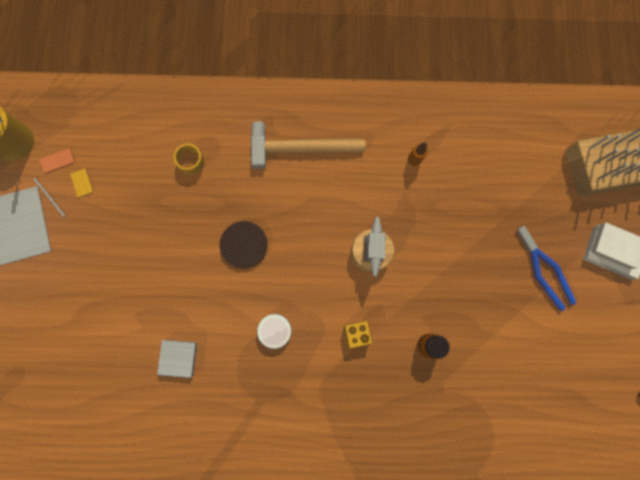

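View pics/side0.png

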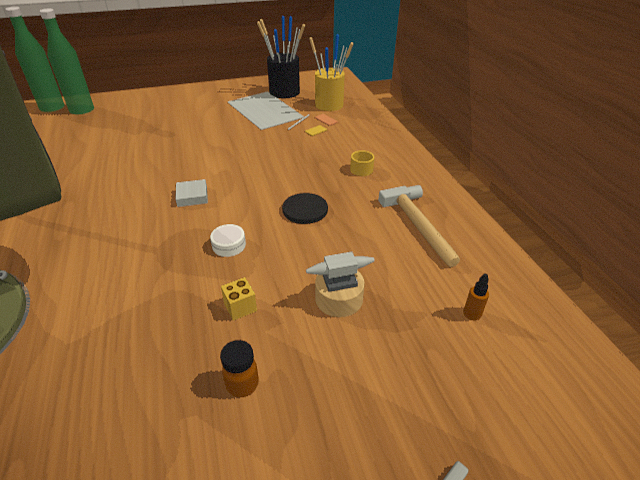

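The top view shows the steel block at (177,359), tin (274,332), cube (358,335) with hollows up, jar (435,347), pad (244,245) and anvil (373,250). The bystanders are the collar (188,158), hammer (310,147) and dropper (418,153). The side view agrees: block (191,193), tin (228,240), cube (238,297), jar (240,368), pad (305,208), anvil (340,280). Everything is upright.

```bash
cat > h.py <<'E'
import numpy as np, cv2
def ray(c,u,v):
    E=c["extrinsics"]; d=E[:3,:3]@np.array([(u-c["cx"])/c["fx"],-(v-c["cy"])/c["fy"],-1.]); return E[:3,3],d/np.linalg.norm(d)
def onz(c,p,z):
    o,d=ray(c,*p); return o+d*(z-o[2])/d[2]
def tri(c1,p1,c2,p2):
    o1,d1=ray(c1,*p1);o2,d2=ray(c2,*p2)
    s,t=np.linalg.lstsq(np.c_[d1,-d2],o2-o1,rcond=None)[0]
    a,b=o1+s*d1,o2+t*d2; return (a+b)/2,np.linalg.norm(a-b)
def proj(c,P):
    E=c["extrinsics"]; q=E[:3,:3].T@(np.asarray(P)-E[:3,3]); return c["cx"]-c["fx"]*q[0]/q[2], c["cy"]+c["fy"]*q[1]/q[2]
def blobs(c,lo,hi,roi,amin=15):
    x0,y0,x1,y1=roi; h=cv2.cvtColor(c["pixels"],cv2.COLOR_BGR2HSV)
    m=np.zeros(h.shape[:2],np.uint8); m[y0:y1,x0:x1]=cv2.inRange(h,lo,hi)[y0:y1,x0:x1]
    cs=[k for k in cv2.findContours(m,cv2.RETR_EXTERNAL,cv2.CHAIN_APPROX_NONE)[0] if cv2.contourArea(k)>=amin]
    return sorted(cs,key=cv2.contourArea,reverse=True),m
E
python3 - <<'E'
from h import *
T=dict(np.load("pics/top0.npz"));S=dict(np.load("pics/side0.npz"))
items={"pad":((0,0,0),(180,255,60),(210,210,280,280),(270,180,340,235)),
"block":((0,0,100),(180,70,255),(145,330,205,390),(165,165,215,215)),
"tin":((0,0,120),(180,60,255),(250,305,300,360),(200,215,255,265)),
"cap":((0,0,0),(180,255,50),(410,325,460,365),(210,330,265,375)),
"cube":((20,120,100),(35,255,255),(335,310,380,360),(210,270,265,325))}
for n,(lo,hi,rt,rs) in items.items():
    for nm,c,r in(("top",T,rt),("side",S,rs)):
        cs,_=blobs(c,lo,hi,r)
        for k in cs[:2]: print(n,nm,cv2.contourArea(k),np.round(cv2.fitEllipse(k)[0],1),np.round(cv2.fitEllipse(k)[1],1),cv2.boundingRect(k))
def crop(c,x,y,w=25): return cv2.resize(c["pixels"][y-w:y+w,x-w:x+w],(200,200),interpolation=cv2.INTER_CUBIC)
P=[[(T,177,359),(T,358,335),(T,435,347),(T,274,332)],[(S,191,193),(S,238,297),(S,240,365),(S,228,240)]]
big=lambda c,x,y:cv2.resize(c["pixels"][y-45:y+45,x-45:x+45],(400,200)) 
row3=np.hstack([cv2.resize(c["pixels"][y-25:y+25,x-50:x+50],(400,200),interpolation=cv2.INTER_CUBIC) for c,x,y in((T,373,250),(S,340,275))])
cv2.imwrite("pics/crops.png",np.vstack([np.hstack([crop(*a) for a in r]) for r in P]+[row3]))
E
```

```text
pad side 1044.5 [304.7 208.1] [29.7 44.8] (282, 193, 46, 31)
block top 1147.5 [176.5 358.7] [38.7 40.7] (158, 341, 38, 37)
block side 687.5 [191.1 192.5] [26.6 35.8] (176, 179, 32, 28)
tin top 850.5 [273.8 331.1] [32.3 33.6] (258, 314, 33, 35)
tin side 871.5 [227.7 239.8] [32.  34.9] (210, 224, 36, 33)
cap top 297.0 [436.  347.1] [18.3 21.8] (426, 337, 22, 20)
cap side 802.0 [236.7 356.4] [31.1 33. ] (221, 340, 33, 33)
cube top 471.5 [357.6 334.2] [25.3 25.8] (345, 322, 26, 26)
cube side 983.5 [238.7 298. ] [32.4 40.8] (221, 277, 36, 43)
```

View pics/crops.png

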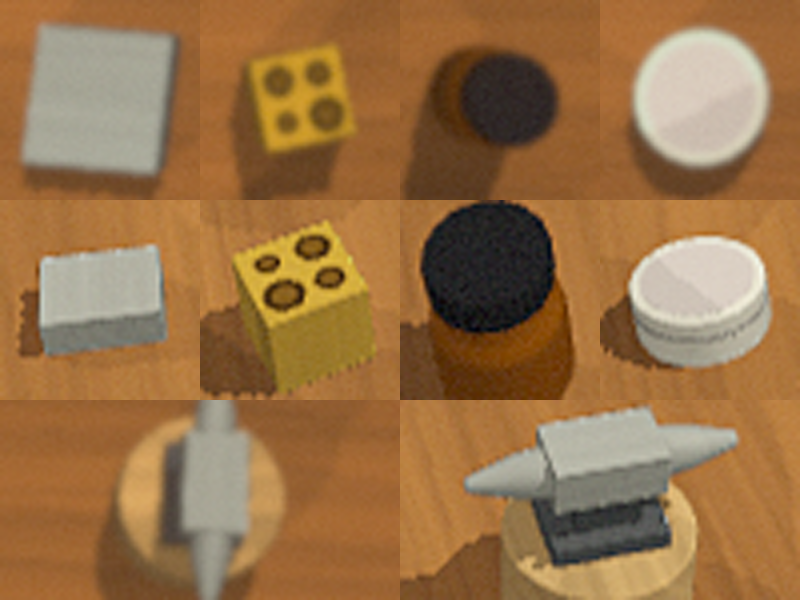

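The crops show the top faces clearly: block (176.1,358.1) top / (191,188.9) side, cube (358,334)/(238,290.4), cap (436.3,346.5)/(236.6,351.4), lid (273.9,331)/(227.4,234.4), stump top (373,249.7)/(339,279).

```bash
python3 - <<'E'
from h import *
T=dict(np.load("pics/top0.npz"));S=dict(np.load("pics/side0.npz"))
cs,_=blobs(T,(0,0,0),(180,255,75),(205,205,285,285)); 
e=cv2.fitEllipse(cs[0]); print("pad T",e)
cs2,_=blobs(S,(0,0,0),(180,255,60),(270,180,340,235))
pt=onz(T,e[0],.012); print("pad on z=.012",pt, "edge diam", np.linalg.norm(onz(T,(e[0][0]-e[1][0]/2,e[0][1]),.012)-onz(T,(e[0][0]+e[1][0]/2,e[0][1]),.012)))
x,y,w,h=cv2.boundingRect(cs2[0]); print("pad tri",tri(T,e[0],S,(304.7,206)), "expect side", proj(S,pt))
for n,a,b,z in(("block",(176.1,358.1),(191,188.9),.02),("cube",(358,334),(238,290.4),.04),("cap",(436.3,346.5),(236.6,351.4),.07),("tin",(273.9,331),(227.4,234.4),.026),("stump",(373,249.7),(339,279),.04)):
    p,g=tri(T,a,S,b); print(n,np.round(p,4),"gap",round(g,4),"onz",np.round(onz(T,a,z),4),np.round(onz(S,b,z),4), "r",round(np.hypot(*p[:2]),3))
    if n=="stump": print("dist",np.linalg.norm((onz(T,a,z)-pt)[:2]),(onz(T,a,z)-pt)[:2])
def o(cx,cy,p): return (cx+(p[0]+.5)/4-.5,cy+(p[1]+.5)/4-.5)
for n,cx,cy,q,z in(("block",152,334,[(39,25),(172,35),(158,172),(23,160)],.02),("cube",333,309,[(48,62),(135,45),(154,132),(68,151)],.04)):
    P=np.array([onz(T,o(cx,cy,k),z)[:2] for k in q]); d=np.roll(P,-1,0)-P
    print(n,P.mean(0),np.linalg.norm(d,axis=1),np.degrees(np.arctan2(d[:,1],d[:,0]))%90)
E
```

```text
pad T ((243.16624450683594, 244.71548461914062), (44.56997299194336, 45.147342681884766), 44.243194580078125)
pad on z=.012 [0.60161744 0.123982   0.012     ] edge diam 0.08303506060851455
pad tri (array([0.60267754, 0.12398856, 0.01101245]), np.float64(0.001785910335935754)) expect side (np.float64(303.72471855278326), np.float64(205.7787687538085))
block [0.3951 0.234  0.0195] gap 0.001 onz [0.3946 0.2339 0.02  ] [0.3956 0.2333 0.02  ] r 0.459
cube [ 0.4412 -0.0875  0.0383] gap 0.0014 onz [ 0.4406 -0.0873  0.04  ] [ 0.4419 -0.0892  0.04  ] r 0.45
cap [ 0.4223 -0.2178  0.069 ] gap 0.0015 onz [ 0.4216 -0.2175  0.07  ] [ 0.423  -0.2185  0.07  ] r 0.475
tin [0.4448 0.0616 0.0266] gap 0.0017 onz [0.4439 0.0617 0.026 ] [0.4456 0.0623 0.026 ] r 0.449
stump [ 0.5916 -0.1147  0.0451] gap 0.0017 onz [ 0.5915 -0.1153  0.04  ] [ 0.5942 -0.1101  0.04  ] r 0.603
dist 0.23945249880711555 [-0.01008675 -0.23923996]
block [0.39470676 0.23387901] [0.05934731 0.059237   0.059623   0.05841211] [86.43826916 87.19042998 85.64833694 86.93617226]
cube [ 0.44238376 -0.08720632] [0.03942625 0.0385459  0.03888283 0.03938283] [11.56206528 12.15503536 12.78152959 12.94596073]
```

Heights agree with the text to within 2 mm, except the stump top, which measures 5 mm too high. The pad-to-anvil distance comes out at 239.5 mm. First I turn the wrist to line up with the block's sides.

```bash
cat > go.py <<'E'
import sys,numpy as np
from station import ctrl
from scipy.spatial.transform import Rotation as R
# go.py x y z yaw_deg : deltas in tool axes
x,y,z,w=map(float,sys.argv[1:5]); o=ctrl.get_obs()
A=R.from_euler("xyz",o["eef_rot"]); B=R.from_euler("xyz",[np.pi,0,np.radians(w)])
print("t",round(o["time_s"],2),"pos",np.round(o["ee_pos"],4),"yaw",np.degrees(o["eef_rot"][2]).round(2))
print("d tool",np.round(A.inv().apply(np.array([x,y,z])-o["ee_pos"]),4),"rv",np.round((A.inv()*B).as_rotvec(),4),"F",np.round(o["force"],1))
E
python3 -m crank '[[[0, 0, 0, 0, 0, -0.15], [0, 0, 0, 0, 0, -0.15], [0, 0, 0, 0, 0, -0.15], [0, 0, 0, 0, 0, -0.15], [0, 0, 0, 0, 0, -0.15], [0, 0, 0, 0, 0, -0.15], [0, 0, 0, 0, 0, -0.15], [0, 0, 0, 0, 0, -0.024], [0, 0, 0, 0, 0, 0]]]' 0.094; python3 go.py 0.395 0.234 0.2 86.5
```

```text
time_s: 1.05
ee_pos: [0.2322, -0.4985, 0.2273]
eef_rot: [-3.141, -0.0, 1.507]
force: [-0.4, -0.4, -0.1]
grip_width: 0.0942
grip_force: 0.0
t 1.05 pos [ 0.2322 -0.4985  0.2273] yaw 86.33
d tool [0.7414 0.1157 0.0275] rv [-0.0001 -0.0003 -0.0029] F [-0.4 -0.4 -0.1]
```

```bash
python3 -m crank '[[[0.037, 0.006, 0, 0, 0, 0], [0.037, 0.006, 0, 0, 0, 0], [0.037, 0.006, 0, 0, 0, 0], [0.037, 0.006, 0, 0, 0, 0], [0.037, 0.006, 0, 0, 0, 0], [0.037, 0.006, 0, 0, 0, 0], [0.037, 0.006, 0, 0, 0, 0], [0.037, 0.006, 0, 0, 0, 0], [0.037, 0.006, 0, 0, 0, 0], [0.037, 0.006, 0, 0, 0, 0]]]' | head -2
python3 -m crank '[[[0.037, 0.006, 0.003, 0, 0, 0], [0.037, 0.006, 0.003, 0, 0, 0], [0.037, 0.006, 0.003, 0, 0, 0], [0.037, 0.006, 0.003, 0, 0, 0], [0.037, 0.006, 0.003, 0, 0, 0], [0.037, 0.006, 0.003, 0, 0, 0], [0.037, 0.006, 0.003, 0, 0, 0], [0.037, 0.006, 0.003, 0, 0, 0], [0.037, 0.004, 0.003, 0, 0, 0], [0, 0, 0, 0, 0, 0]]]' | head -2
python3 go.py 0.395 0.234 0.2 86.5
python3 - <<'E'
from station import eyes; import cv2,numpy as np
c=eyes.camera("wrist"); np.savez("pics/w1.npz",**c); cv2.imwrite("pics/w1.png",c["pixels"])
E
```

```text
time_s: 2.05
ee_pos: [0.3146, -0.1315, 0.2276]
time_s: 3.05
ee_pos: [0.3868, 0.1991, 0.1999]
t 3.05 pos [0.3868 0.1991 0.1999] yaw 86.46
d tool [ 0.0353  0.0061 -0.0001] rv [-0.0008 -0.0001 -0.0007] F [-0.8 -0.6 -0.1]
```

View pics/w1.png

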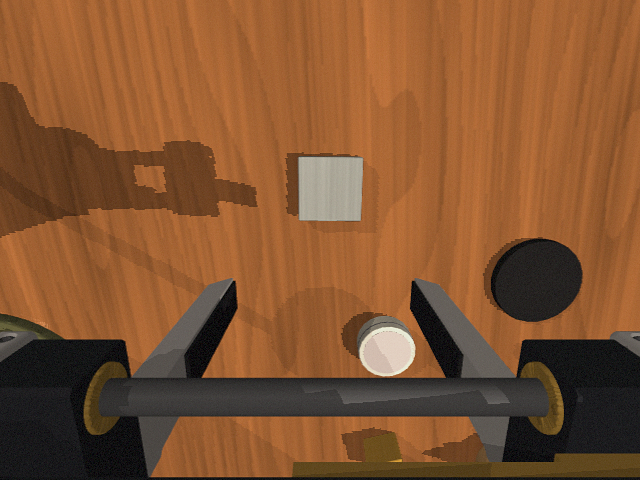

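The wrist view shows the block at (331,188), the pad at (537,280) and the tin at (387,350), with the fingers clear of all of them.

```bash
python3 - <<'E'
from h import *
W=dict(np.load("pics/w1.npz"))
cs,_=blobs(W,(0,0,110),(180,60,255),(285,140,380,235)); r=cv2.minAreaRect(cs[0]); b=cv2.boxPoints(r); print(r)
P=np.array([onz(W,k,.02)[:2] for k in b]); d=np.roll(P,-1,0)-P
print("block",P.mean(0),np.linalg.norm(d,axis=1),np.degrees(np.arctan2(d[:,1],d[:,0]))%90)
cs,_=blobs(W,(0,0,0),(180,255,50),(480,230,600,330)); e=cv2.fitEllipse(cv2.convexHull(cs[0])); print(e,"pad",onz(W,e[0],.012))
T=dict(np.load("pics/top0.npz")); print("tri block",tri(W,r[0],T,(176.1,358.1)),"tri pad",tri(W,e[0],T,(243.17,244.7)))
E
```

```text
((330.0, 188.5), (63.0, 64.0), 90.0)
block [0.39519223 0.2350265 ] [0.05863532 0.05887679 0.0614672  0.05888411] [86.42669158 88.0897519  86.44665015 85.33376321]
((535.7006225585938, 279.6169738769531), (80.48014068603516, 92.02589416503906), 67.19676971435547) pad [0.6012084  0.12837515 0.012     ]
tri block (array([0.39479409, 0.23509577, 0.01566101]), np.float64(0.0009822588097813353)) tri pad (array([0.60350475, 0.12539224, 0.00647667]), np.float64(0.0023376166918865635))
```

```bash
python3 -m crank '[[[0.018, 0.003, 0, 0, 0, 0], [0.018, 0.003, 0, 0, 0, 0], [0, 0, 0.03, 0, 0, 0], [0, 0, 0.03, 0, 0, 0], [0, 0, 0.03, 0, 0, 0], [0, 0, 0.03, 0, 0, 0], [0, 0, 0.02, 0, 0, 0], [0, 0, 0.02, 0, 0, 0], [0, 0, 0.013, 0, 0, 0], [0, 0, 0, 0, 0, 0]]]'; python3 go.py .395 .2345 .026 86.5
```

```text
time_s: 4.1
ee_pos: [0.3944, 0.2306, 0.0264]
eef_rot: [-3.139, 0.001, 1.507]
force: [0.7, -0.2, 1.1]
grip_width: 0.0943
grip_force: 0.0
t 4.1 pos [0.3944 0.2306 0.0264] yaw 86.33
d tool [0.0039 0.0004 0.0004] rv [-0.0023  0.0014 -0.003 ] F [ 0.7 -0.2  1.1]
```

```bash
python3 -m crank '[[[0.004, 0, 0, 0, 0, 0], [0, 0, 0, 0, 0, 0]]]' >/dev/null; python3 -m crank '[[[0, 0, 0, 0, 0, 0], [0, 0, 0, 0, 0, 0], [0, 0, 0, 0, 0, 0], [0, 0, 0, 0, 0, 0], [0, 0, 0, 0, 0, 0], [0, 0, 0, 0, 0, 0], [0, 0, 0, 0, 0, 0]]]' 0.04 35; python3 -m crank '[[[0, 0, -0.005, 0, 0, 0], [0, 0, -0.01, 0, 0, 0], [0, 0, -0.02, 0, 0, 0], [0, 0, -0.03, 0, 0, 0], [0, 0, -0.03, 0, 0, 0], [0, 0, -0.03, 0, 0, 0], [0, 0, 0, 0, 0, 0]]]';python3 go.py .602 .115 .15 87.6
```

```text
time_s: 5.0
ee_pos: [0.3952, 0.2358, 0.0275]
eef_rot: [-3.142, 0.0, 1.51]
force: [-1.5, 0.8, 2.0]
grip_width: 0.0596
grip_force: 35.0
time_s: 5.7
ee_pos: [0.3966, 0.2365, 0.1562]
eef_rot: [3.136, -0.003, 1.51]
force: [-0.6, 0.2, -4.8]
grip_width: 0.06
grip_force: 35.0
t 5.7 pos [0.3966 0.2365 0.1562] yaw 86.51
d tool [-0.1088  0.2124  0.0071] rv [ 0.0057 -0.0032 -0.0191] F [-0.6  0.2 -4.8]
```

```bash
python3 -m crank '[[[-0.019, 0.0265, 0, 0, 0, 0], [-0.019, 0.0265, 0, 0, 0, 0], [-0.019, 0.0265, 0, 0, 0, 0], [-0.019, 0.0265, 0, 0, 0, 0], [-0.019, 0.0265, 0, 0, 0, 0], [-0.019, 0.0265, 0, 0, 0, 0], [-0.019, 0.0265, 0, 0, 0, 0], [-0.019, 0.0265, 0, 0, 0, 0], [0, 0, 0, 0, 0, -0.019], [0, 0, 0, 0, 0, 0]]]'|head -2;python3 go.py .602 .124 .15 87.6
python3 - <<'E'
from station import eyes; import cv2,numpy as np
c=eyes.camera("wrist"); np.savez("pics/w2.npz",**c); cv2.imwrite("pics/w2.png",c["pixels"])
E
```

```text
time_s: 6.7
ee_pos: [0.597, 0.0708, 0.1505]
t 6.7 pos [0.597  0.0708 0.1505] yaw 87.57
d tool [0.0534 0.0027 0.0005] rv [-0.0028  0.0001 -0.0006] F [-0.9  0.3 -5. ]
```

View pics/w2.png

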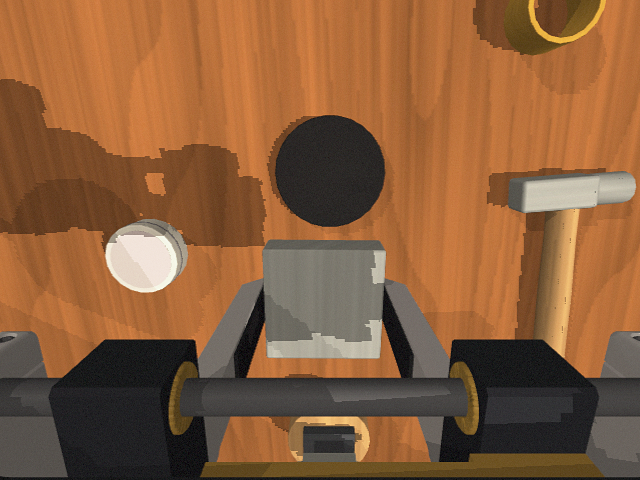

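The wrist view shows the pad at (330,171) and the held block's top face with corners about (265,249), (384,249), (380,357), (267,357). The stump is at (329,440).

```bash
python3 - <<'E'
from h import *
from station import ctrl
o=ctrl.get_obs();W=dict(np.load("pics/w2.npz"));T=dict(np.load("pics/top0.npz"))
cs,_=blobs(W,(0,0,0),(180,255,60),(265,105,395,235)); e=cv2.fitEllipse(cv2.convexHull(cs[0])); x,y,w,h=cv2.boundingRect(cs[0]); print(e,(x,y,w,h))
for z in(.012,.006): print("pad",onz(W,e[0],z), np.linalg.norm(onz(W,(x,e[0][1]),z)-onz(W,(x+w,e[0][1]),z)))
print("tri pad",tri(W,e[0],T,(243.17,244.7)))
z=o["ee_pos"][2]-.0075
P=np.array([onz(W,k,z)[:2] for k in [(265,249.5),(384.5,249.5),(380.5,357.5),(267,357.5)]]); d=np.roll(P,-1,0)-P
print("block",P.mean(0),np.linalg.norm(d,axis=1),np.degrees(np.arctan2(d[:,1],d[:,0]))%90, "tcp",o["ee_pos"],"off",P.mean(0)-o["ee_pos"][:2])
print("pad in side:",proj(dict(np.load("pics/side0.npz")),[.602,.125,.012]))
E
```

```text
((329.4927062988281, 170.71026611328125), (108.9356918334961, 111.07970428466797), 11.046926498413086) (275, 116, 110, 111)
pad [0.60413524 0.12699066 0.012     ] 0.08933229390285255
pad [0.60419456 0.1265477  0.006     ] 0.0911392745574677
tri pad (array([ 0.60426475,  0.12586202, -0.0035516 ]), np.float64(6.211841646570779e-05))
block [0.59761211 0.07011787] [0.05738178 0.05908693 0.05955108 0.05919103] [87.6015209  88.13871282 87.68296058 86.03778477] tcp [0.59677662 0.07135735 0.15097235] off [ 0.00083549 -0.00123948]
pad in side: (np.float64(303.77552597900933), np.float64(205.44902109130766))
```

```bash
python3 -m crank '[[[0.014, 0.001, 0, 0, 0, 0], [0.014, 0.001, 0, 0, 0, 0], [0.014, 0.001, 0, 0, 0, 0], [0.0137, 0.0004, 0, 0, 0, 0], [0, 0, 0.02, 0, 0, 0], [0, 0, 0.02, 0, 0, 0], [0, 0, 0.02, 0, 0, 0], [0, 0, 0.02, 0, 0, 0], [0, 0, 0.01, 0, 0, 0], [0, 0, 0, 0, 0, 0]]]'|head -2;python3 go.py .6027 .1267 .0395 87.6
python3 - <<'E'
from station import eyes; import cv2,numpy as np
for n in("wrist","side"):
    c=eyes.camera(n); np.savez(f"pics/{n}3.npz",**c)
    if n=="side": S=c
    else: W=c
a=cv2.resize(W["pixels"][200:400,200:440],(480,400)); b=cv2.resize(S["pixels"][150:250,250:350],(320,400)) 
cv2.imwrite("pics/m3.png",cv2.convertScaleAbs(np.hstack([a,b[:, :320]]),alpha=1.5,beta=20))
E
```

```text
time_s: 7.75
ee_pos: [0.6027, 0.1273, 0.0612]
t 7.75 pos [0.6027 0.1273 0.0612] yaw 87.62
d tool [-0.0006  0.0001  0.0217] rv [-0.0023  0.0004  0.0004] F [-0.8 -0.4 -5.4]
```

View pics/m3.png

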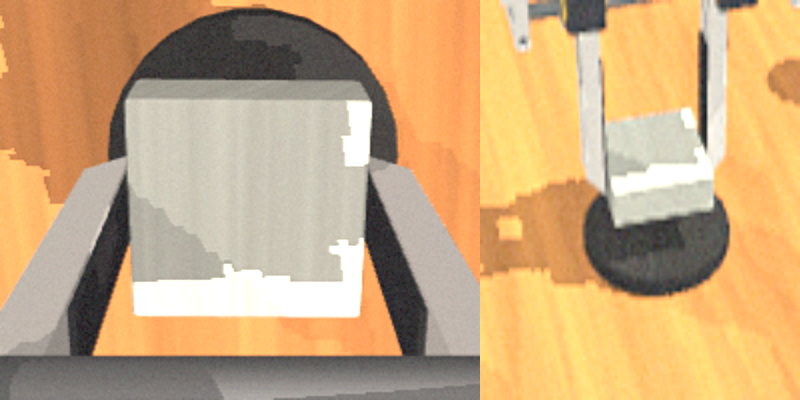

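The wrist crop shows the pad rim arc through (109,150), (252,8), (397,150) around the block. The side crop shows the block hovering just over the pad.

```bash
python3 - <<'E'
from h import *
from scipy.optimize import least_squares
from station import ctrl
o=ctrl.get_obs();W=dict(np.load("pics/wrist3.npz"))
cs,m=blobs(W,(0,0,0),(180,255,75),(230,190,420,285)); k=cs[0][:,0]; 
k=np.array([p for p in k if (p[1]<262 and np.hypot((p[0]-326.5),(p[1]-275))>65)]); print(len(k),k.min(0),k.max(0))
P=np.array([onz(W,p,.012)[:2] for p in k])
r=least_squares(lambda q:np.hypot(*(P-q[:2]).T)-.045,[.603,.125],loss="soft_l1",f_scale=.001); r2=least_squares(lambda q:np.hypot(*(P-q[:2]).T)-q[2],[.603,.125,.045],loss="soft_l1",f_scale=.001)
print("pad",r.x,r.cost,r2.x)
z=o["ee_pos"][2]-.0075
B=np.array([onz(W,(200+a/2,200+b/2),z)[:2] for a,b in[(128,98),(371,98),(360,316),(135,316)]]); print("block",B.mean(0),B.mean(0)-o["ee_pos"][:2],np.linalg.norm(np.roll(B,-1,0)-B,axis=1))
# T threshold check of pad
T=dict(np.load("pics/top0.npz"))
for v in(60,75,85,95,105):
    cs,_=blobs(T,(0,0,0),(180,255,v),(205,205,285,285)); e=cv2.fitEllipse(cv2.convexHull(cs[0])); print(v,np.round(e[0],1),np.round(e[1],1),onz(T,e[0],.012)[:2].round(4))
E
```

```text
201 [255 204] [396 261]
pad [0.60467505 0.12546377] 8.978964621798745e-05 [0.60459215 0.12875356 0.04232853]
block [0.60330218 0.12733768] [-0.00040728  0.00018959] [0.05774921 0.05906654 0.05847972 0.05914593]Traceback (most recent call last):
  File "<stdin>", line 15, in <module>
IndexError: list index out of range
```

```bash
python3 - <<'E'
from h import *
from station import ctrl
W=dict(np.load("pics/wrist3.npz")); W2=dict(np.load("pics/w2.npz"))
f=lambda a,b:onz(W,(200+a/2-.25,200+b/2-.25),.012)[:2]
print("apex",f(252,8),"L",f(109,150),"R",f(397,150))
print("block front-bottom mid",onz(W,(200+248/2,200+80/2),o:=.0337)[:2], "need y = pad+.030")
print([ctrl.get_obs()["ee_pos"].round(4) for _ in range(2)])
T=dict(np.load("pics/top0.npz"))
g=cv2.cvtColor(T["pixels"],cv2.COLOR_BGR2HSV)[...,2]
print(g[245,214:226],g[245,262:274]); print(g[216:228,244],g[262:274,244])
E
```

```text
apex [0.60598502 0.17127012] L [0.56025197 0.12911727] R [0.64873129 0.12550798]
block front-bottom mid [0.60433677 0.15533907] need y = pad+.030
[array([0.6037, 0.1271, 0.0633]), array([0.6037, 0.1271, 0.0633])]
[164 166 163 161 150 118  82  65  64  67  65  63] [ 64  68  66  65  76 106 137 152 154 160 165 166]
[153 150 144 136 116  90  71  66  68  68  63  66] [ 62  62  64  67  67  70  87 104 112 123 142 155]
```

```bash
python3 -m crank '[[[-0.0005, 0.0008, 0, 0, 0, 0], [0, 0, 0.008, 0, 0, 0], [0, 0, 0.006, 0, 0, 0], [0, 0, 0.003, 0, 0, 0], [0, 0, 0, 0, 0, 0]]]'; for i in 1; do python3 -m crank '[[[0, 0, 0.002, 0, 0, 0], [0, 0, 0, 0, 0, 0]]]'|grep -E "pos|force:"; done
```

```text
time_s: 8.35
ee_pos: [0.6038, 0.1261, 0.0447]
eef_rot: [-3.141, 0.0, 1.529]
force: [0.7, -0.0, -5.4]
grip_width: 0.0597
grip_force: 35.0
ee_pos: [0.6041, 0.1262, 0.0434]
force: [-0.1, 0.7, -5.2]
grip_force: 35.0
```

```bash
python3 -m crank '[[[0, 0, 0.0015, 0, 0, 0], [0, 0, 0, 0, 0, 0]]]'|grep -E "pos|force:"
```

```text
ee_pos: [0.6041, 0.1262, 0.0419]
force: [0.4, -0.2, -5.1]
grip_force: 35.0
```

```bash
python3 -m crank '[[[0, 0, 0.0015, 0, 0, 0], [0, 0, 0, 0, 0, 0]]]'|grep -E "pos|force:";
```

```text
ee_pos: [0.604, 0.1262, 0.0402]
force: [0.1, -0.8, -4.4]
grip_force: 35.0
```

```bash
python3 -m crank '[[[0, 0, 0.001, 0, 0, 0], [0, 0, 0, 0, 0, 0]]]'|grep -E "pos|force:"
```

```text
ee_pos: [0.6042, 0.1262, 0.0396]
force: [0.2, 0.5, -3.8]
grip_force: 35.0
```

```bash
python3 -m crank '[[[0, 0, 0.0007, 0, 0, 0], [0, 0, 0, 0, 0, 0]]]'|grep -E "pos|force:"; python3 -m crank '[[[0, 0, 0, 0, 0, 0], [0, 0, 0, 0, 0, 0], [0, 0, 0, 0, 0, 0], [0, 0, 0, 0, 0, 0], [0, 0, 0, 0, 0, 0], [0, 0, -0.01, 0, 0, 0], [0, 0, -0.03, 0, 0, 0], [0, 0, -0.04, 0, 0, 0], [0, 0, -0.04, 0, 0, 0], [0, 0, -0.02, 0, 0, 0]]]' 0.094 | grep -E "pos|force:|width"; python3 -m crank '[[[-0.02, 0, 0, 0, 0, 0], [-0.02, 0, 0, 0, 0, 0], [-0.02, 0, 0, 0, 0, 0], [0, 0, 0, 0, 0, 0]]]' >/dev/null
python3 - <<'E'
from station import eyes; import cv2,numpy as np
I=[]
for n,(x,y,w,h) in(("wrist",(220,70,240,240)),("top",(204,205,80,80))):
    c=eyes.camera(n); np.savez(f"pics/{n}4.npz",**c); I.append(cv2.resize(c["pixels"][y:y+h,x:x+w],(400,400),interpolation=cv2.INTER_CUBIC))
cv2.imwrite("pics/m4.png",cv2.convertScaleAbs(np.hstack(I),alpha=1.4,beta=15))
E
python3 go.py .4412 -.088 .2 12
```

```text
ee_pos: [0.6042, 0.1262, 0.0395]
force: [-4.9, -0.3, 4.3]
grip_force: 35.0
ee_pos: [0.6049, 0.1263, 0.1835]
force: [0.1, -0.2, -0.7]
grip_width: 0.0943
grip_force: 0.0
t 10.85 pos [0.6016 0.0664 0.1793] yaw 87.56
d tool [-0.1611 -0.1537 -0.0208] rv [ 3.0000e-04 -5.0000e-04  1.3187e+00] F [ 0.1  0.9 -0.6]
```

View pics/m4.png

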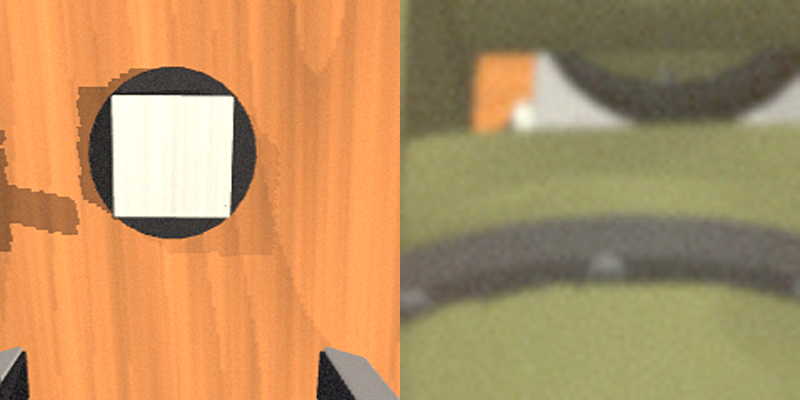

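The wrist crop shows the block square on the pad: the block spans columns 112–234 and the pad 89–257. The top camera is blocked by the arm here.

```bash
python3 - <<'E'
from h import *
W=dict(np.load("pics/wrist4.npz"))
s=240/400; g=lambda a,b,z:onz(W,(220+(a+.5)*s-.5,70+(b+.5)*s-.5),z)[:2]
B=np.array([g(a,b,.032) for a,b in[(112,96),(234,96),(231,217),(114,217)]]); print("block",B.mean(0),np.linalg.norm(np.roll(B,-1,0)-B,axis=1))
L,R,U,D=g(89,153,.012),g(257,153,.012),g(173,67,.012),g(173,239,.012); print("pad LR",(L+R)/2,np.linalg.norm(L-R),"UD",(U+D)/2,np.linalg.norm(U-D))
E
```

```text
block [0.60459296 0.1250726 ] [0.05937598 0.0591468  0.06006697 0.05915498]
pad LR [0.60479524 0.12658147] 0.08930071593808464 UD [0.60472287 0.12488956] 0.08936914072274933
```

```bash
python3 -m crank '[[[-0.027, -0.019, 0, 0, 0, 0], [-0.027, -0.019, 0, 0, 0, 0], [-0.027, -0.019, 0, 0, 0, 0], [-0.027, -0.019, 0, 0, 0, 0], [-0.027, -0.019, 0, 0, 0, 0], [-0.027, -0.019, 0, 0, 0, 0], [-0.027, -0.019, 0, 0, 0, 0], [-0.027, -0.019, 0, 0, 0, 0], [0, 0, 0, 0, 0, -0.13], [0, 0, 0, 0, 0, -0.127]]]' >/dev/null; python3 -m crank '[[[0, 0, 0, 0, 0, 0]]]' >/dev/null
python3 - <<'E'
from station import eyes,ctrl; from h import *
c=eyes.camera("wrist"); np.savez("pics/w5.npz",**c); t=eyes.camera("top"); np.savez("pics/t5.npz",**t)
cs,m=blobs(c,(20,100,90),(35,255,255),(200,60,460,300),200)
cv2.imwrite("pics/w5.png",c["pixels"])
for k in cs[:3]: print(cv2.contourArea(k),cv2.minAreaRect(k),[tuple(p[0]) for p in cv2.approxPolyDP(k,5,True)])
print(proj(c,[.4412,-.088,.04]))
E
python3 go.py .4412 -.088 .2 102.3
```

```text
561.5 ((345.40753173828125, 168.00794982910156), (62.735809326171875, 29.76345443725586), 56.02345275878906) [(np.int32(316), np.int32(150)), (np.int32(333), np.int32(157)), (np.int32(330), np.int32(169)), (np.int32(338), np.int32(183)), (np.int32(343), np.int32(175)), (np.int32(358), np.int32(181)), (np.int32(347), np.int32(197)), (np.int32(360), np.int32(196)), (np.int32(362), np.int32(166)), (np.int32(347), np.int32(172)), (np.int32(339), np.int32(163)), (np.int32(342), np.int32(150))]
(np.float64(338.04080042747927), np.float64(174.45722857373934))
t 12.05 pos [ 0.441  -0.1427  0.1789] yaw 102.15
d tool [ 0.0534  0.0118 -0.0211] rv [ 0.0003  0.0001 -0.0026] F [ 0.6 -0.4  0.6]
```

View pics/w5.png

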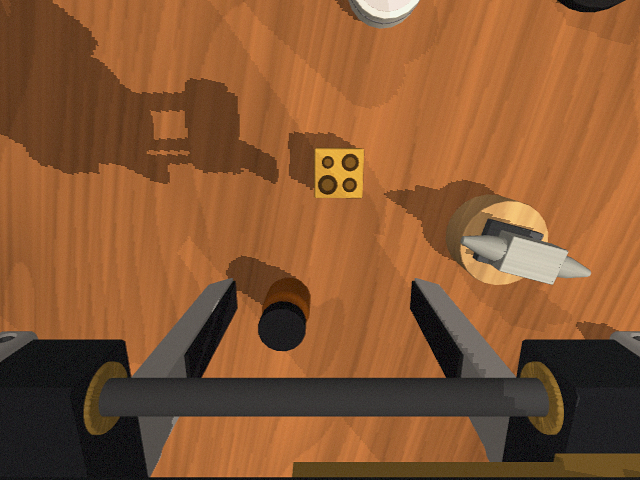

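The wrist view shows the cube's top face at columns 315–363 and rows 149–198, square to the picture. The stump top is at about (505,242) and the jar cap at (282,326).

```bash
python3 - <<'E'
from h import *
W=dict(np.load("pics/w5.npz"));T=dict(np.load("pics/top0.npz"))
print("cube",onz(W,(339,173.3),.04),tri(W,(339,173.3),T,(358,334)))
print("cap",onz(W,(282,326),.07),tri(W,(282,326),T,(436.3,346.5)))
cs,_=blobs(W,(12,60,140),(28,165,255),(455,190,560,290)); k=cs[0]; print(cv2.contourArea(k),cv2.boundingRect(k)); P=cv2.convexHull(k); e=cv2.fitEllipse(P); print(e,onz(W,e[0],.04))
E
python3 go.py .4412 -.088 .03 102.3
```

```text
cube [ 0.44175353 -0.08692595  0.04      ] (array([ 0.44080147, -0.08577639,  0.05476395]), np.float64(0.0003080718674324455))
cap [ 0.42215912 -0.21601932  0.07      ] (array([ 0.42176073, -0.21869029,  0.06530371]), np.float64(0.0007267150344148981))
1526.5 (463, 200, 86, 43)
((504.48541259765625, 242.57815551757812), (80.47618103027344, 91.16674041748047), 53.33617401123047) [ 0.5938905 -0.1133988  0.04     ]
t 12.05 pos [ 0.441  -0.1427  0.1789] yaw 102.15
d tool [0.0534 0.0117 0.1489] rv [ 0.0003  0.0001 -0.0026] F [ 0.6 -0.4  0.6]
```

```bash
python3 -m crank '[[[0.018, 0.004, 0, 0, 0, 0], [0.018, 0.004, 0, 0, 0, 0], [0.018, 0.004, 0, 0, 0, -0.003], [0, 0, 0, 0, 0, 0], [0, 0, 0.03, 0, 0, 0], [0, 0, 0.03, 0, 0, 0], [0, 0, 0.03, 0, 0, 0], [0, 0, 0.03, 0, 0, 0], [0, 0, 0.02, 0, 0, 0], [0, 0, 0, 0, 0, 0]]]' >/dev/null; python3 go.py .4418 -.087 .03 102.3
```

```text
t 13.05 pos [ 0.4397 -0.0879  0.0367] yaw 102.39
d tool [0.0004 0.0023 0.0067] rv [-0.0038 -0.002   0.0015] F [ 0.3 -1.3 -0.1]
```

```bash
python3 -m crank '[[[0, 0.001, 0.007, 0, 0, 0], [0, 0, 0, 0, 0, 0]]]'|grep pos; python3 -m crank '[[[0, 0, 0, 0, 0, 0], [0, 0, 0, 0, 0, 0], [0, 0, 0, 0, 0, 0], [0, 0, 0, 0, 0, 0], [0, 0, 0, 0, 0, 0], [0, 0, 0, 0, 0, 0], [0, 0, 0, 0, 0, 0], [0, 0, 0, 0, 0, 0]]]' 0.03 35; python3 -m crank '[[[0, 0, -0.005, 0, 0, 0], [0, 0, -0.01, 0, 0, 0], [0, 0, -0.02, 0, 0, 0], [0, 0, -0.03, 0, 0, 0], [0, 0, -0.03, 0, 0, 0], [0, 0, -0.03, 0, 0, 0], [0, 0, -0.015, 0, 0, 0], [0, 0, 0, 0, 0, 0.13], [0, 0, 0, 0, 0, 0.127], [0, 0, 0, 0, 0, 0]]]';python3 go.py .604 .07 .17 87.6
```

```text
ee_pos: [0.4422, -0.0879, 0.0321]
time_s: 14.05
ee_pos: [0.4418, -0.0876, 0.0317]
eef_rot: [-3.142, -0.0, 1.789]
force: [0.6, -0.0, 0.1]
grip_width: 0.0394
grip_force: 35.0
time_s: 15.05
ee_pos: [0.4416, -0.0876, 0.1724]
eef_rot: [3.141, 0.0, 1.53]
force: [-0.1, -1.0, -3.9]
grip_width: 0.0398
grip_force: 35.0
t 15.05 pos [ 0.4416 -0.0876  0.1724] yaw 87.65
d tool [0.1641 0.1557 0.0024] rv [0.0004 0.0001 0.0008] F [-0.1 -1.  -3.9]
```

```bash
python3 -m crank '[[[0.0205, 0.0195, 0, 0, 0, 0], [0.0205, 0.0195, 0, 0, 0, 0], [0.0205, 0.0195, 0, 0, 0, 0], [0.0205, 0.0195, 0, 0, 0, 0], [0.0205, 0.0195, 0, 0, 0, 0], [0.0205, 0.0195, 0, 0, 0, 0], [0.0205, 0.0195, 0, 0, 0, 0], [0.0205, 0.0195, 0, 0, 0, 0], [0, 0, 0.02, 0, 0, 0], [0, 0, 0, 0, 0, 0]]]' >/dev/null
python3 - <<'E'
from station import eyes,ctrl; from h import *
c=eyes.camera("wrist"); np.savez("pics/w6.npz",**c); cv2.imwrite("pics/w6.png",cv2.resize(c["pixels"][80:380,220:440],(586,800))[:600])
cv2.imwrite("pics/w6.png",cv2.resize(c["pixels"][80:380,200:440],(480,600),interpolation=cv2.INTER_CUBIC))
cs,_=blobs(c,(0,0,100),(180,60,255),(250,90,400,235),500)
for k in cs[:2]: print(cv2.contourArea(k),cv2.minAreaRect(k),onz(c,cv2.minAreaRect(k)[0],.032))
E
python3 go.py .604 .125 .15 87.6
```

```text
6169.0 ((324.0, 174.0), (80.0, 80.0), 90.0) [0.60490735 0.12599111 0.032     ]
t 16.1 pos [0.6033 0.0701 0.1507] yaw 87.94
d tool [ 0.0549 -0.0012  0.0007] rv [-0.0032  0.0004  0.0059] F [-0.  -0.4 -3.4]
```

View pics/w6.png

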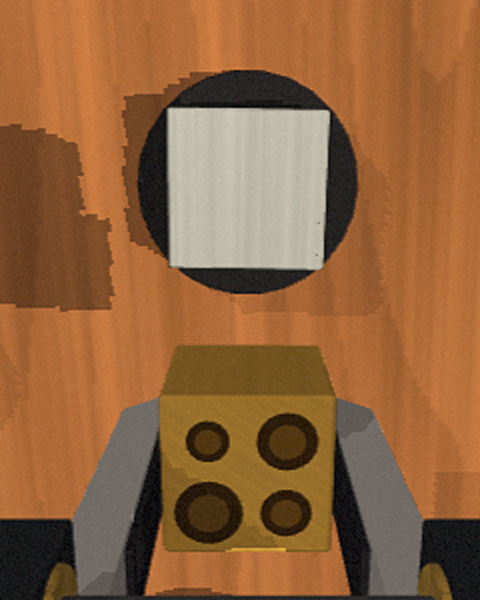

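The crop shows the held cube's top face at (160,394)–(331,551), level and square to the block's top face at (167,108)–(322,270).

```bash
python3 - <<'E'
from h import *
W=dict(np.load("pics/w6.npz"))
g=lambda q,z:np.array([onz(W,(200+a/2-.25,80+b/2-.25),z)[:2] for a,b in q])
for n,q,z in(("cube",[(160,394),(336,394),(331,551),(166,551)],.1505+.0083),("cubefrontbottom",[(177,346),(319,346)],.1505-.0317),("block",[(167,108),(330,110),(322,270),(170,267)],.032)):
    P=g(q,z);d=np.roll(P,-1,0)-P;print(n,P.mean(0),np.linalg.norm(d,axis=1),np.degrees(np.arctan2(d[:,1],d[:,0]))%90)
E
```

```text
cube [0.60349721 0.07212163] [0.03881841 0.03937965 0.03884134 0.0394429 ] [88.11416532 88.1876809  88.20749913 88.15433266]
cubefrontbottom [0.60389058 0.09055213] [0.03900668 0.03900668] [88.08793508 88.08793508]
block [0.60438137 0.12503637] [0.0598174  0.05963561 0.05919059 0.05922064] [87.29907809 86.77756722 86.89971984 87.38174348]
```

```bash
python3 -m crank '[[[0.014, -0.0003, 0, 0, 0, 0], [0.014, -0.0003, 0, 0, 0, 0], [0.014, -0.0003, 0, 0, 0, 0], [0.0118, -0.0003, 0, 0, 0, 0], [0, 0, 0, 0, 0, 0.01], [0, 0, 0.025, 0, 0, 0], [0, 0, 0.025, 0, 0, 0], [0, 0, 0.02, 0, 0, 0], [0, 0, 0.008, 0, 0, 0], [0, 0, 0, 0, 0, 0]]]'|grep -E "pos|force:"
python3 - <<'E'
from station import eyes,ctrl; from h import *
c=eyes.camera("wrist"); np.savez("pics/w7.npz",**c)
cv2.imwrite("pics/w7.png",cv2.resize(c["pixels"][180:380,200:440],(720,600),interpolation=cv2.INTER_CUBIC))
E
python3 go.py .604 .125 .0637 87.3
```

```text
ee_pos: [0.6047, 0.1237, 0.073]
force: [-1.2, 0.2, -4.7]
grip_force: 35.0
t 17.15 pos [0.6052 0.1239 0.0742] yaw 87.18
d tool [ 0.0011 -0.0012  0.0105] rv [ 0.0001 -0.     -0.0021] F [ 0.5  0.6 -3.3]
```

View pics/w7.png

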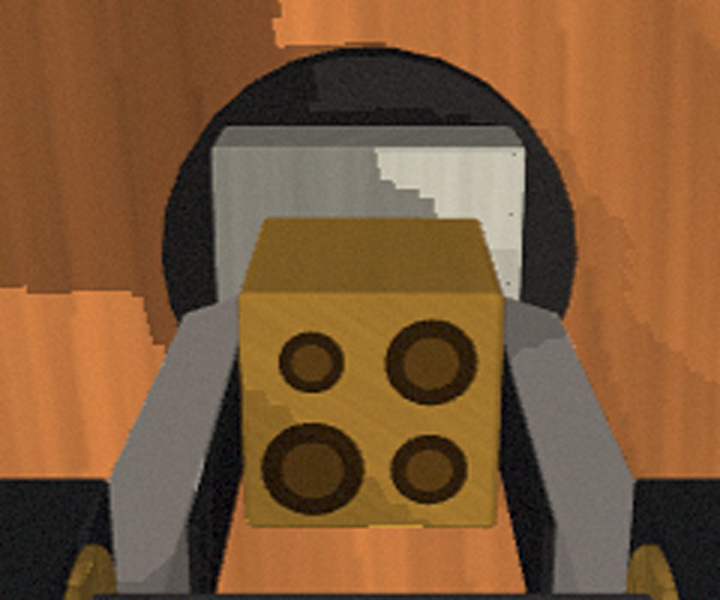

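The crop shows the cube just over the block. The cube's front bottom edge runs (266,218)–(480,218) and the block's far top edge (212,146)–(525,147).

```bash
python3 - <<'E'
from h import *
W=dict(np.load("pics/w7.npz"))
g=lambda q,z:np.array([onz(W,(200+(a+.5)/3-.5,180+(b+.5)/3-.5),z)[:2] for a,b in q])
for n,q,z in(("cubefb",[(266,218),(480,218)],.042),("cubetop",[(240,294),(503,294),(497,525),(247,525)],.082),("blockedge",[(212,146.5),(525,146.5)],.032)):
    P=g(q,z);print(n,P.mean(0),np.linalg.norm(P[1]-P[0]),np.degrees(np.arctan2(*(P[1]-P[0])[::-1])))
E
```

```text
cubefb [0.60615583 0.14378318] 0.03930977806933046 -2.809418129837821
cubetop [0.60506934 0.12494404] 0.03886702478863368 -2.7966437606603893
blockedge [0.60583574 0.15493522] 0.0594218863125643 -2.820979378507941
```

```bash
python3 -m crank '[[[0.0005, -0.0008, 0, 0, 0, 0], [0, 0, 0.005, 0, 0, 0], [0, 0, 0.002, 0, 0, 0], [0, 0, 0, 0, 0, 0]]]'|grep -E "pos|force:";python3 -m crank '[[[0, 0, 0.0015, 0, 0, 0], [0, 0, 0, 0, 0, 0]]]'|grep -E "pos|force:"
```

```text
ee_pos: [0.6041, 0.1245, 0.0665]
force: [-0.1, 0.1, -4.0]
grip_force: 35.0
ee_pos: [0.6042, 0.1245, 0.0652]
force: [-0.3, -0.5, -4.0]
grip_force: 35.0
```

```bash
python3 -m crank '[[[0, 0, 0.001, 0, 0, 0], [0, 0, 0, 0, 0, 0]]]'|grep -E "pos|force:"
```

```text
ee_pos: [0.6042, 0.1245, 0.0641]
force: [-0.4, 0.8, -3.7]
grip_force: 35.0
```

```bash
python3 -m crank '[[[0, 0, 0.0007, 0, 0, 0], [0, 0, 0, 0, 0, 0]]]'|grep -E "pos|force:"
```

```text
ee_pos: [0.6043, 0.1245, 0.0638]
force: [-0.7, -0.6, -1.3]
grip_force: 35.0
```

```bash
python3 -m crank '[[[0, 0, 0.0005, 0, 0, 0], [0, 0, 0, 0, 0, 0]]]'|grep -E "pos|force:"
```

```text
ee_pos: [0.6043, 0.1245, 0.0638]
force: [-3.4, -1.3, 4.7]
grip_force: 35.0
```

Contact. I release the cube, rise, back off and check it.

```bash
python3 -m crank '[[[0, 0, 0, 0, 0, 0], [0, 0, 0, 0, 0, 0], [0, 0, 0, 0, 0, 0], [0, 0, 0, 0, 0, 0], [0, 0, 0, 0, 0, 0], [0, 0, 0, 0, 0, 0], [0, 0, -0.01, 0, 0, 0], [0, 0, -0.03, 0, 0, 0], [0, 0, -0.04, 0, 0, 0], [0, 0, -0.04, 0, 0, 0]]]' 0.094 | grep -E "pos|force:|width"; python3 -m crank '[[[-0.02, 0, 0, 0, 0, 0], [-0.02, 0, 0, 0, 0, 0], [-0.02, 0, 0, 0, 0, 0], [-0.02, 0, 0, 0, 0, 0], [0, 0, 0, 0, 0, 0]]]' >/dev/null
python3 - <<'E'
from station import eyes,ctrl; from h import *
c=eyes.camera("wrist"); np.savez("pics/w8.npz",**c)
cv2.imwrite("pics/w8.png",cv2.resize(c["pixels"][60:480,180:500],(457,600)))
E
python3 go.py .422 -.217 .2 87.6
```

```text
ee_pos: [0.604, 0.1244, 0.1851]
force: [-0.2, 0.2, 0.5]
grip_width: 0.094
grip_force: 0.0
t 19.9 pos [0.6004 0.0439 0.1838] yaw 87.1
d tool [-0.2696 -0.165  -0.0163] rv [ 0.0007 -0.0001 -0.0086] F [0.6 0.6 0.7]
```

View pics/w8.png

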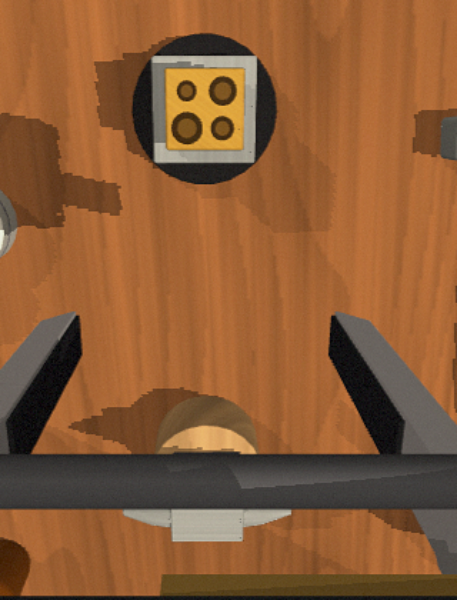

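The crop shows the cube (165–244) centred on the block (152–256), hollows up. Next I pass behind the anvil to measure it before fetching the jar.

```bash
python3 -m crank '[[[-0.026, 0, -0.002, 0, 0, 0], [-0.026, 0, -0.002, 0, 0, 0], [-0.026, 0, -0.002, 0, 0, 0], [-0.026, 0, -0.002, 0, 0, 0], [-0.026, 0, -0.002, 0, 0, 0], [-0.026, 0, -0.002, 0, 0, 0], [-0.026, 0, -0.002, 0, 0, 0], [-0.026, 0, -0.002, 0, 0, 0], [-0.026, 0, 0, 0, 0, 0], [0, 0, 0, 0, 0, -0.008]]]'|grep pos; python3 -m crank '[[[0, 0, 0, 0, 0, 0]]]' >/dev/null
python3 - <<'E'
from station import eyes,ctrl; from h import *
c=eyes.camera("wrist"); np.savez("pics/w9.npz",**c)
cv2.imwrite("pics/w9.png",c["pixels"])
cs,_=blobs(c,(12,60,140),(28,165,255),(240,80,420,280)); P=np.vstack(cs); e=cv2.fitEllipse(cv2.convexHull(P)); print(e,onz(c,e[0],.04))
E
python3 go.py .422 -.267 .2 87.6
```

```text
ee_pos: [0.5889, -0.1907, 0.1993]
((325.4371032714844, 146.78265380859375), (88.26472473144531, 91.18587493896484), 178.290283203125) [ 0.59402515 -0.11348294  0.04      ]
t 21.05 pos [ 0.5891 -0.188   0.1992] yaw 87.69
d tool [-0.0857 -0.1638 -0.0009] rv [ 0.0001 -0.0002  0.0016] F [ 0.8 -0.3  0.1]
```

View pics/w9.png

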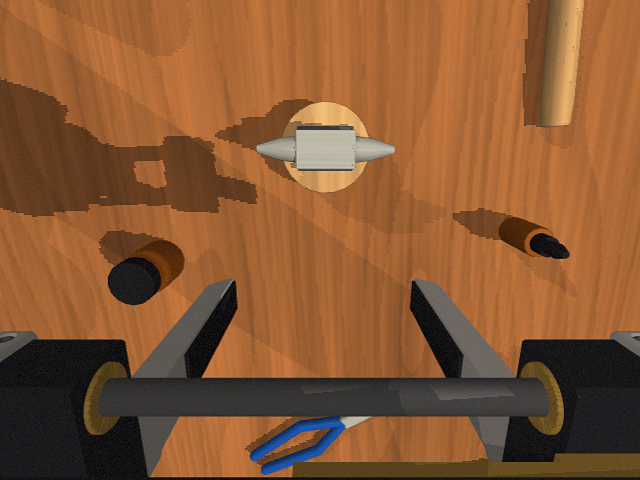

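The view shows the stump at (325,147) with the horns level, the jar cap at (135,281), and the dropper at (535,240) well clear of the tin's place.

```bash
python3 -m crank '[[[-0.0143, -0.0273, 0, 0, 0, 0], [-0.0143, -0.0273, 0, 0, 0, 0], [-0.0143, -0.0273, 0, 0, 0, 0], [-0.0143, -0.0273, 0, 0, 0, 0], [-0.0143, -0.0273, 0, 0, 0, 0], [-0.0143, -0.0273, 0, 0, 0, 0], [0, 0, 0, 0, 0, 0], [0, 0, 0, 0, 0, 0]]]'|grep pos
python3 - <<'E'
from station import eyes,ctrl; from h import *
c=eyes.camera("wrist"); np.savez("pics/w10.npz",**c)
cs,_=blobs(c,(0,0,0),(180,255,50),(240,100,420,280),100)
for k in cs[:3]:
    e=cv2.fitEllipse(cv2.convexHull(k)); print(e,onz(c,e[0],.07),tri(c,e[0],dict(np.load("pics/top0.npz")),(436.3,346.5)),tri(c,e[0],dict(np.load("pics/side0.npz")),(236.6,351.4)))
E
python3 go.py .422 -.217 .038 87.6
```

```text
ee_pos: [0.4221, -0.2675, 0.1995]
((320.54425048828125, 181.6584014892578), (48.80390930175781, 50.48812484741211), 172.12496948242188) [ 0.42208835 -0.21892766  0.07      ] (array([ 0.42163423, -0.21973807,  0.06169168]), np.float64(0.0007107198765995878)) (array([ 0.42255038, -0.21888324,  0.07049656]), np.float64(0.0009119842330150183))
t 21.9 pos [ 0.4225 -0.2674  0.1993] yaw 87.7
d tool [ 0.0504 -0.0026  0.1613] rv [0.0007 0.0002 0.0017] F [0.3 1.1 0.2]
```

```bash
python3 -m crank '[[[0.0165, -0.0008, 0, 0, 0, 0], [0.0165, -0.0008, 0, 0, 0, 0], [0.016, -0.0007, 0, 0, 0, 0], [0, 0, 0, 0, 0, 0], [0, 0, 0.03, 0, 0, 0], [0, 0, 0.03, 0, 0, 0], [0, 0, 0.03, 0, 0, 0], [0, 0, 0.03, 0, 0, 0], [0, 0, 0.03, 0, 0, 0], [0, 0, 0.011, 0, 0, 0]]]' >/dev/null;python3 -m crank '[[[0, 0, 0, 0, 0, 0]]]' >/dev/null; python3 go.py .4222 -.2185 .038 87.6
```

```text
t 23.0 pos [ 0.421  -0.2187  0.0372] yaw 87.67
d tool [ 0.0003  0.0012 -0.0008] rv [-0.002  -0.0011  0.0012] F [ 0.2  0.4 -0. ]
```

```bash
python3 -m crank '[[[0, 0.001, 0, 0, 0, 0], [0, 0, 0, 0, 0, 0], [0, 0, 0, 0, 0, 0], [0, 0, 0, 0, 0, 0], [0, 0, 0, 0, 0, 0], [0, 0, 0, 0, 0, 0], [0, 0, 0, 0, 0, 0], [0, 0, 0, 0, 0, 0], [0, 0, 0, 0, 0, 0]]]' 0.03 12; python3 go.py .4222 -.2185 .038 87.6; python3 -m crank '[[[0, 0, -0.005, 0, 0, 0], [0, 0, -0.01, 0, 0, 0], [0, 0, -0.02, 0, 0, 0], [0, 0, -0.03, 0, 0, 0], [0, 0, -0.03, 0, 0, 0], [0, 0, -0.03, 0, 0, 0], [0, 0, -0.02, 0, 0, 0], [0, 0, 0, 0, 0, 0]]]';python3 go.py .599 .0055 .18 87.6
```

```text
time_s: 23.9
ee_pos: [0.4224, -0.2192, 0.0381]
eef_rot: [3.142, 0.0, 1.53]
force: [-0.3, -0.2, 2.9]
grip_width: 0.0437
grip_force: 12.0
t 23.9 pos [ 0.4224 -0.2192  0.0381] yaw 87.65
d tool [ 0.0007 -0.0002  0.0001] rv [0.     0.     0.0009] F [-0.3 -0.2  2.9]
time_s: 24.7
ee_pos: [0.4232, -0.2196, 0.1862]
eef_rot: [3.137, 0.003, 1.53]
force: [0.7, 0.0, -1.1]
grip_width: 0.0437
grip_force: 12.0
t 24.7 pos [ 0.4232 -0.2196  0.1862] yaw 87.65
d tool [0.2322 0.1664 0.0063] rv [0.0045 0.0026 0.0009] F [ 0.7  0.  -1.1]
```

```bash
python3 -m crank '[[[0.0258, 0.0185, 0, 0, 0, 0], [0.0258, 0.0185, 0, 0, 0, 0], [0.0258, 0.0185, 0, 0, 0, 0], [0.0258, 0.0185, 0, 0, 0, 0], [0.0258, 0.0185, 0, 0, 0, 0], [0.0258, 0.0185, 0, 0, 0, 0], [0.0258, 0.0185, 0, 0, 0, 0], [0.0258, 0.0185, 0, 0, 0, 0], [0.0258, 0.0185, 0, 0, 0, 0], [0, 0, 0, 0, 0, 0]]]' >/dev/null; python3 -m crank '[[[0, 0, 0, 0, 0, 0]]]' >/dev/null
python3 - <<'E'
from station import eyes,ctrl; from h import *
o=ctrl.get_obs(); c=eyes.camera("wrist"); np.savez("pics/w11.npz",**c)
cs,_=blobs(c,(0,0,0),(180,255,50),(270,150,375,345),300)
for k in cs[:3]:
    b=cv2.boundingRect(k); e=cv2.fitEllipse(cv2.convexHull(k)); print(b,e,onz(c,e[0],o["ee_pos"][2]+.032)-o["ee_pos"])
cv2.imwrite("pics/w11.png",c["pixels"])
E
python3 go.py .599 .0055 .038 87.6
```

```text
(270, 281, 105, 64) ((322.3220520019531, 326.57373046875), (106.83307647705078, 153.36074829101562), 2.156179428100586) [0.00029217 0.00916057 0.032     ]
t 25.85 pos [0.5977 0.0058 0.1821] yaw 87.66
d tool [-0.0002  0.0016  0.1441] rv [-0.0015  0.0001  0.001 ] F [-0.6 -0.3 -1.3]
```

View pics/w11.png

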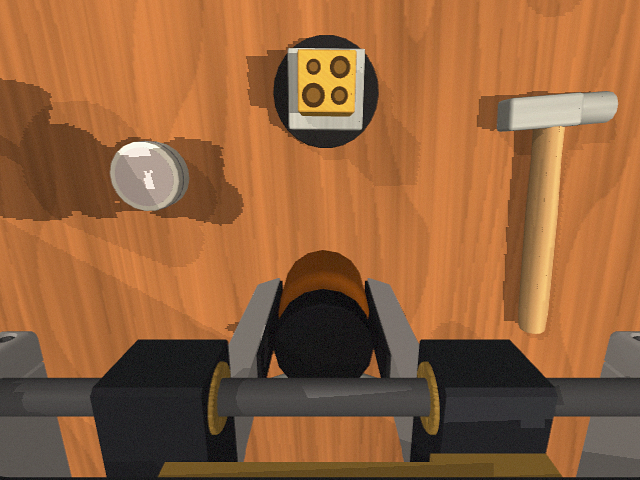

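The jar is held upright between the fingers with its cap at about (323,337). The stack on the pad looks centred. I lower the jar.

```bash
python3 -m crank '[[[-0.0005, 0.0012, 0, 0, 0, 0], [0, 0, 0.03, 0, 0, 0], [0, 0, 0.03, 0, 0, 0], [0, 0, 0.03, 0, 0, 0], [0, 0, 0.03, 0, 0, 0], [0, 0, 0.013, 0, 0, 0], [0, 0, 0.005, 0, 0, 0], [0, 0, 0, 0, 0, 0], [0, 0, 0, 0, 0, 0]]]'|grep -E "pos|force:"; python3 go.py .599 .005 .038 87.6
```

```text
ee_pos: [0.6001, 0.0053, 0.0465]
force: [0.5, -0.2, -0.3]
grip_force: 12.0
t 26.75 pos [0.6001 0.0053 0.0465] yaw 87.64
d tool [-0.0004 -0.0011  0.0085] rv [0.0021 0.     0.0007] F [ 0.5 -0.2 -0.3]
```

```bash
python3 -m crank '[[[0, -0.0008, 0.004, 0, 0, 0], [0, 0, 0.0025, 0, 0, 0], [0, 0, 0, 0, 0, 0]]]'|grep -E "pos|force:";python3 -m crank '[[[0, 0, 0.001, 0, 0, 0], [0, 0, 0, 0, 0, 0]]]'|grep -E "pos|force:"
```

```text
ee_pos: [0.5985, 0.0055, 0.0384]
force: [-0.4, -0.1, -0.8]
grip_force: 12.0
ee_pos: [0.5987, 0.0055, 0.0381]
force: [-2.6, 0.1, 4.8]
grip_force: 12.0
```

```bash
python3 -m crank '[[[0, 0, 0.0007, 0, 0, 0], [0, 0, 0, 0, 0, 0]]]'|grep -E "pos|force:"
```

```text
ee_pos: [0.5988, 0.0055, 0.0381]
force: [-6.0, 0.6, 11.0]
grip_force: 12.0
```

```bash
python3 -m crank '[[[0, 0, -0.0008, 0, 0, 0], [0, 0, 0, 0, 0, 0], [0, 0, 0, 0, 0, 0], [0, 0, 0, 0, 0, 0], [0, 0, 0, 0, 0, 0], [0, 0, 0, 0, 0, 0], [0, 0, -0.015, 0, 0, 0], [0, 0, -0.04, 0, 0, 0], [0, 0, -0.04, 0, 0, 0], [0, 0, -0.04, 0, 0, 0]]]' 0.094|grep -E "pos|width"; python3 -m crank '[[[-0.01, 0, -0.025, 0, 0, 0], [-0.03, 0, 0, 0, 0, 0], [-0.03, 0, 0, 0, 0, 0], [0, 0, 0, 0, 0, 0]]]'|grep -E "pos"
python3 - <<'E'
from station import eyes,ctrl; from h import *
c=eyes.camera("wrist"); np.savez("pics/w12.npz",**c); cv2.imwrite("pics/w12.png",c["pixels"])
cs,_=blobs(c,(0,0,0),(180,255,50),(270,60,380,280),300)
for k in cs[:3]:
    b=cv2.boundingRect(k); e=cv2.fitEllipse(cv2.convexHull(k)); print(b,e,onz(c,e[0],.07))
E
python3 go.py .4446 .0125 .2 87.6
```

```text
ee_pos: [0.5984, 0.0055, 0.1754]
grip_width: 0.0941
ee_pos: [0.5955, -0.0672, 0.199]
(298, 124, 51, 53) ((322.90887451171875, 150.15415954589844), (49.977787017822266, 52.064395904541016), 179.78761291503906) [0.59867438 0.00547956 0.07      ]
t 28.9 pos [ 0.5956 -0.0656  0.1987] yaw 87.52
d tool [ 0.0715 -0.1543 -0.0014] rv [ 0.0009  0.0001 -0.0013] F [-0.1  0.1  0. ]
```

View pics/w12.png

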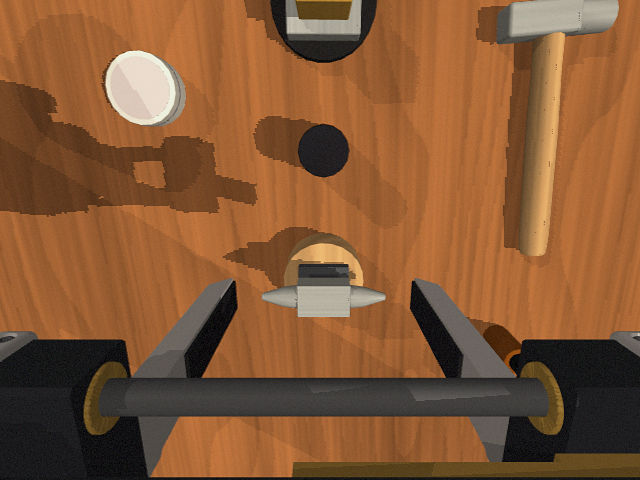

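The jar stands upright at (323,150), which is (0.5987, 0.0055) as planned, in line with pad and anvil. Next is the tin.

```bash
python3 -m crank '[[[0.0119, -0.0257, 0, 0, 0, 0], [0.0119, -0.0257, 0, 0, 0, 0], [0.0119, -0.0257, 0, 0, 0, 0], [0.0119, -0.0257, 0, 0, 0, 0], [0.0119, -0.0257, 0, 0, 0, 0], [0.0119, -0.0257, 0, 0, 0, 0], [0, 0, 0, 0, 0, 0], [0, 0, 0, 0, 0, 0]]]'|grep pos
python3 - <<'E'
from station import eyes,ctrl; from h import *
c=eyes.camera("wrist"); np.savez("pics/w13.npz",**c)
T=dict(np.load("pics/top0.npz"))
cs,_=blobs(c,(0,0,130),(180,70,255),(240,100,420,280),100)
for k in cs[:3]:
    e=cv2.fitEllipse(cv2.convexHull(k)); print(cv2.boundingRect(k),e,onz(c,e[0],.026),tri(c,e[0],T,(273.9,331)))
E
python3 go.py .4446 .062 .03 87.6
```

```text
ee_pos: [0.4449, 0.0139, 0.1985]
(289, 143, 65, 66) ((320.98760986328125, 175.74440002441406), (65.16712188720703, 65.82952117919922), 5.553781986236572) [0.44505677 0.06338501 0.026     ] (array([0.44439352, 0.06235058, 0.01387775]), np.float64(0.0010974297305361117))
t 29.75 pos [0.4452 0.0135 0.1982] yaw 87.69
d tool [ 0.0484 -0.0027  0.1682] rv [0.0011 0.     0.0016] F [ 0.3 -0.6  0.2]
```

```bash
python3 -m crank '[[[0.0165, -0.0007, 0, 0, 0, 0], [0.0165, -0.0007, 0, 0, 0, 0], [0.0165, -0.0008, 0, 0, 0, 0], [0, 0, 0, 0, 0, 0], [0, 0, 0.03, 0, 0, 0], [0, 0, 0.03, 0, 0, 0], [0, 0, 0.03, 0, 0, 0], [0, 0, 0.03, 0, 0, 0], [0, 0, 0.03, 0, 0, 0], [0, 0, 0.015, 0, 0, 0]]]' >/dev/null;python3 -m crank '[[[0, 0, 0, 0, 0, 0]]]' >/dev/null; python3 go.py .445 .0632 .028 87.6
```

```text
t 30.85 pos [0.4438 0.0621 0.0308] yaw 87.62
d tool [0.0012 0.0012 0.0028] rv [-0.0037  0.0005  0.0004] F [-0.1  0.2 -0. ]
```

```bash
python3 -m crank '[[[0.0008, 0.001, 0.003, 0, 0, 0], [0, 0, 0, 0, 0, 0], [0, 0, 0, 0, 0, 0], [0, 0, 0, 0, 0, 0], [0, 0, 0, 0, 0, 0], [0, 0, 0, 0, 0, 0], [0, 0, 0, 0, 0, 0], [0, 0, 0, 0, 0, 0]]]' 0.05 10; python3 go.py .445 .0632 .028 87.6; python3 -m crank '[[[0, 0, -0.005, 0, 0, 0], [0, 0, -0.01, 0, 0, 0], [0, 0, -0.02, 0, 0, 0], [0, 0, -0.03, 0, 0, 0], [0, 0, -0.03, 0, 0, 0], [0, 0, -0.03, 0, 0, 0], [0, 0, -0.025, 0, 0, 0], [0, 0, 0, 0, 0, 0]]]';python3 go.py .5887 -.234 .17 87.6
```

```text
time_s: 31.65
ee_pos: [0.4457, 0.0635, 0.0301]
eef_rot: [3.141, -0.0, 1.53]
force: [-1.1, -0.0, 6.3]
grip_width: 0.0597
grip_force: 10.0
t 31.65 pos [0.4457 0.0635 0.0301] yaw 87.65
d tool [-0.0004 -0.0007  0.0021] rv [ 0.0007 -0.      0.0009] F [-1.1 -0.   6.3]
time_s: 32.45
ee_pos: [0.4466, 0.0636, 0.1832]
eef_rot: [3.136, -0.001, 1.53]
force: [-0.1, 0.9, -1.1]
grip_width: 0.0599
grip_force: 10.0
t 32.45 pos [0.4466 0.0636 0.1832] yaw 87.65
d tool [-0.2916  0.1541  0.0139] rv [ 0.0058 -0.0006  0.0009] F [-0.1  0.9 -1.1]
```

```bash
python3 -m crank '[[[-0.0292, 0.0154, 0, 0, 0, 0], [-0.0292, 0.0154, 0, 0, 0, 0], [-0.0292, 0.0154, 0, 0, 0, 0], [-0.0292, 0.0154, 0, 0, 0, 0], [-0.0292, 0.0154, 0, 0, 0, 0], [-0.0292, 0.0154, 0, 0, 0, 0], [-0.0292, 0.0154, 0, 0, 0, 0], [-0.0292, 0.0154, 0, 0, 0, 0], [-0.0292, 0.0154, 0, 0, 0, 0], [-0.0292, 0.0154, 0, 0, 0, 0]]]' >/dev/null;python3 -m crank '[[[0, 0, 0, 0, 0, 0], [0, 0, 0, 0, 0, 0]]]' >/dev/null
python3 - <<'E'
from station import eyes,ctrl; from h import *
o=ctrl.get_obs(); c=eyes.camera("wrist"); np.savez("pics/w14.npz",**c)
cs,_=blobs(c,(12,60,140),(28,165,255),(240,20,420,200)); P=np.vstack(cs); e=cv2.fitEllipse(cv2.convexHull(P)); print("stump",e,onz(c,e[0],.04))
cs,_=blobs(c,(0,0,120),(180,60,255),(250,220,400,372),500)
for k in cs[:2]:
    e=cv2.fitEllipse(cv2.convexHull(k)); print(cv2.boundingRect(k),e[0],e[1],onz(c,e[0],o["ee_pos"][2]-.004)-o["ee_pos"])
E
python3 go.py .5887 -.234 .031 87.6
```

```text
stump ((326.0115966796875, 84.12480926513672), (98.27809143066406, 106.51606750488281), 178.7327117919922) [ 0.59389496 -0.113261    0.04      ]
(264, 245, 119, 117) (324.59844970703125, 303.7328186035156) (113.7886962890625, 121.49244689941406) [ 0.00091146  0.00190567 -0.004     ]
t 33.7 pos [ 0.5869 -0.234   0.1788] yaw 87.65
d tool [-0.      0.002   0.1477] rv [-0.0015 -0.0007  0.0009] F [-0.3 -0.1 -0.4]
```

```bash
python3 -m crank '[[[0.0005, 0.0016, 0, 0, 0, 0], [0, 0, 0.03, 0, 0, 0], [0, 0, 0.03, 0, 0, 0], [0, 0, 0.03, 0, 0, 0], [0, 0, 0.03, 0, 0, 0], [0, 0, 0.013, 0, 0, 0], [0, 0, 0.007, 0, 0, 0], [0, 0, 0, 0, 0, 0], [0, 0, 0, 0, 0, 0]]]'|grep -E "pos|force:"; python3 go.py .5888 -.2333 .03 87.6
```

```text
ee_pos: [0.5897, -0.2342, 0.0411]
force: [0.0, -1.3, -0.2]
grip_force: 10.0
t 34.6 pos [ 0.5897 -0.2342  0.0411] yaw 87.66
d tool [ 0.0009 -0.0009  0.0111] rv [0.0019 0.0007 0.001 ] F [ 0.  -1.3 -0.2]
```

```bash
python3 -m crank '[[[0.0005, -0.0005, 0.005, 0, 0, 0], [0, 0, 0.003, 0, 0, 0], [0, 0, 0, 0, 0, 0], [0, 0, 0, 0, 0, 0]]]'|grep -E "pos|force:"
```

```text
ee_pos: [0.5885, -0.2336, 0.0317]
force: [0.5, -0.5, -1.0]
grip_force: 10.0
```

```bash
python3 -m crank '[[[0, 0, 0.0015, 0, 0, 0], [0, 0, 0, 0, 0, 0]]]'|grep -E "pos|force:"
```

```text
ee_pos: [0.5886, -0.2336, 0.0302]
force: [-0.1, -0.4, -0.5]
grip_force: 10.0
```

```bash
python3 -m crank '[[[0, 0, 0.0008, 0, 0, 0], [0, 0, 0, 0, 0, 0]]]'|grep -E "pos|force:"
```

```text
ee_pos: [0.5886, -0.2336, 0.0301]
force: [-2.7, 2.1, 7.8]
grip_force: 10.0
```

```bash
python3 -m crank '[[[0, 0, -0.0005, 0, 0, 0], [0, 0, 0, 0, 0, 0], [0, 0, 0, 0, 0, 0], [0, 0, 0, 0, 0, 0], [0, 0, 0, 0, 0, 0], [0, 0, -0.015, 0, 0, 0], [0, 0, -0.04, 0, 0, 0], [0, 0, -0.04, 0, 0, 0], [0, 0, -0.04, 0, 0, 0], [0, 0, -0.03, 0, 0, 0]]]' 0.094|grep -E "pos|width"; python3 -m crank '[[[-0.03, 0, 0, 0, 0, 0], [-0.03, 0, 0, 0, 0, 0], [0, 0, 0, 0, 0, 0]]]'>/dev/null
python3 - <<'E'
from station import eyes; import numpy as np; np.savez("pics/w15.npz",**eyes.camera("wrist"))
E
python3 -m crank '[[[-0.02, -0.03, 0, 0, 0, 0], [-0.02, -0.03, 0, 0, 0, 0], [-0.02, -0.03, 0, 0, 0, 0], [-0.02, -0.03, 0, 0, 0, 0], [-0.02, -0.03, 0, 0, 0, 0], [-0.02, -0.03, 0, 0, 0, 0], [-0.02, -0.03, 0, 0, 0, 0], [-0.02, -0.03, 0, 0, 0, 0], [-0.02, -0.03, 0, 0, 0, 0], [0, 0, 0, 0, 0, 0]]]'|grep pos
python3 - <<'E'
from station import eyes; from h import *
W=dict(np.load("pics/w15.npz"))
cs,_=blobs(W,(0,0,130),(180,70,255),(240,100,420,280),300)
for k in cs[:2]:
    e=cv2.fitEllipse(cv2.convexHull(k)); print(cv2.boundingRect(k),"tin",onz(W,e[0],.026))
c=eyes.camera("top"); np.savez("pics/t16.npz",**c); cv2.imwrite("pics/t16.png",cv2.resize(c["pixels"][110:310,140:480],(800,470),interpolation=cv2.INTER_CUBIC))
E
```

```text
ee_pos: [0.5888, -0.2337, 0.1991]
grip_width: 0.0942
ee_pos: [0.3066, -0.4632, 0.1956]
(291, 128, 66, 67) tin [ 0.58858433 -0.23386567  0.026     ]
```

View pics/t16.png

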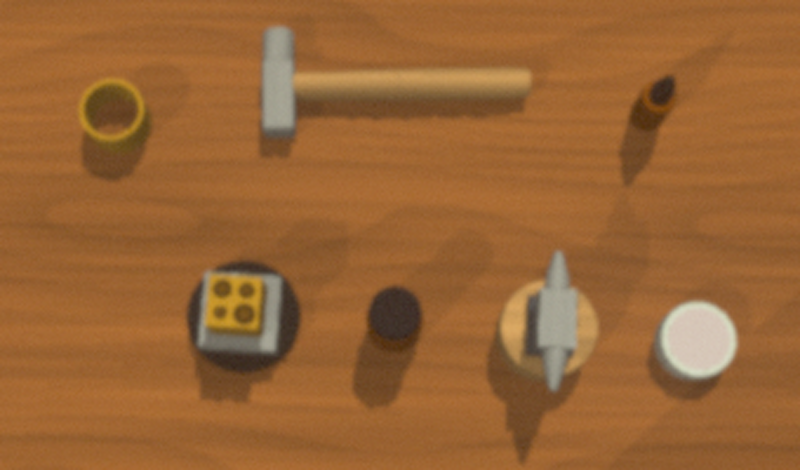

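The top view shows everything in place: cube (235,304) on block (241,312) on pad (244,316), then jar (395,313), anvil (549,328) and tin (698,341) in a row. The bystanders have not moved.

```bash
python3 - <<'E'
from h import *
T=dict(np.load("pics/t16.npz"))
for n,a,b,z in(("cube",235,304,.072),("block",241,312,.032),("pad",244,316,.012),("jar",395,313,.07),("anvil",549,328,.04),("tin",698,341,.026)):
    print(n,onz(T,(140+(a+.5)*.425-.5,110+(b+.5)*200/470-.5),z)[:2].round(4))
E
```

```text
cube [0.6015 0.1232]
block [0.6024 0.1236]
pad [0.6026 0.1236]
jar [0.597  0.0042]
anvil [ 0.5923 -0.1153]
tin [ 0.586  -0.2348]
```

```bash
python3 -c "
from station import ctrl
print(ctrl.get_obs()['time_s'],ctrl.hand_in())"
```

```text
the job is handed in; nothing more can be done
37.8 None
```

The job is handed in at 37.8 s: block and cube (hollows up) are stacked on the middle of the pad, and pad, jar, anvil and tin stand in one line about 119.5 mm apart by the last top view (the true 240 mm pad-to-anvil distance puts the step at 120 mm).

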